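# Let a chimney stack out of the lever hopper

## Task

Press the hopper's wooden lever pad all the way down with the fingertips so that the linked lid lifts and the chimney stack rolls out into the pocket at the far end of the trough. Then ease the lever back up so that the lid comes down gently and shuts without slamming, and let go. Touch only the lever: do not touch the lid or the stack, and leave the other things on the table where they are.

Things in the scene. Friction and masses are not known exactly. Their poses are not given: they have to be found in the camera images.
- hopper: Fixed grey hopper on a 270 x 130 mm base. Origin on the table under the lever shaft; z up, x away from the lever along the trough. Shaft along y, 110 mm high, bearings 127 mm high. Cheeks (105 mm high) at x = 10 to 117 mm, then an open trough (sides 79 mm high), its floor sloping to a pocket at x = 165 to 205 mm, floor 45 mm high. The lever reaches out to -x; the base ends at x = -50 mm.
- lever_pad (a point): Centre of the top of the wooden lever pad (60 mm along hopper y, 44 mm long, 10 mm thick), 130 mm from the shaft axis: press here. At rest at hopper x = -125 mm, 147 mm high, outer end tilted 0.25 rad up; fully down at x = -127 mm, 83 mm high, tilted 0.25 rad down: a straight downward press of 64 mm follows it.
- lever (a joint): Angle of lever and lid, fixed on one shaft: 0 rad at rest, lid shut; 0.5 rad at the firm stop, lever fully down, lid fully lifted. Pressing takes 1 to 4 N at the pad. It does not stay down: the lid's weight brings it back, following a finger that is raised slowly; let go, it drops at over 2 rad/s and slams.
- lid: Steel lid on the lever's shaft, 120 x 70 mm with a slot over the stack; a lip hanging from its far edge holds the stack back. Origin on the shaft axis, 110 mm above the table, midway between the bearings; it extends along hopper +x. The stack is free once it has lifted about 0.25 rad. Not to be touched.
- stack: Nickel-silver chimney stack: plain tube 24 mm in diameter, 44 mm long, axis (its y) across the trough; origin at its centre. Starts behind the lip at hopper x = 99 mm, rolls out by itself within about a second and comes to lie in the pocket, hopper x = 177 to 193 mm, 57 mm high. It turns as it rolls. Not to be touched.
- cab: Bystander, loose, stands on the table in one of four places beside the hopper; to be left where it is. A half-built black locomotive cab 80 x 78 x 82 mm; origin at the centre of its underside.
- die: Bystander, loose, stands on the table in one of four places beside the hopper; to be left where it is. A grey steel riveting die, 60 x 45 mm block with a punch on top, 52 mm high; origin at the centre of its underside.
- crane: Bystander, loose, stands on the table in one of four places beside the hopper; to be left where it is. A yellow plastic toy crane, base 70 x 50 mm, jib up to 115 mm high; origin at the centre of its underside.
- burnisher: Bystander, loose, stands on the table in one of four places beside the hopper; to be left where it is. A wooden-handled burnisher lying flat, 155 mm long, 24 mm thick; origin on the table under its middle.

How it is judged:
By the outcome, as a careful person would: the job done as asked, in the order asked, and still so for the second after the job is handed in, with the robot touching nothing.
It also fails if it takes over 40 s, if anything falls off the work surface, if the arm or the gripper's body presses on something with over 40 N, if the wrist force passes 120 N, or if a joint passes its speed limit or range.

## Robot

A 6-joint arm with a two-finger parallel gripper is mounted at the origin on the work surface. World frame = base frame: x ahead of the robot, y to its left, z up, the work surface at z = 0. Lengths are in m, angles in rad, forces in N, time in s.
With the tool pointing down it reaches from about 0.225 to 0.875 m from the base axis. Payload 3.4 kg.
Tool frame: the origin (TCP) lies at the very end of the fingers, on their centre line; the grasp point (between the pads) lies 19 mm behind it; z points along the fingers, y is the direction in which the jaws open and shut (so a half turn about z gives the same grasp; the last joint's range is limited). The gripper opens to 85 mm and grips with 20 to 120 N. Pads are 22 mm wide; open, the fingers measure 114 mm over their backs; the gripper's body (76 mm by 85 mm) begins 54 mm behind the grasp point. The pads swing forward as they close: fully open they stand 13 mm farther back than shut.
Start: joints at [-1.295, 0.276, 1.505, -0, 1.361, -0.121], TCP at [0.222, -0.53, 0.204] pointing down, gripper open.
Joint ranges: [-2.89, 2.89], [-0.75, 2.08], [0.22, 2.7], [-1.18, 4.32], [0.11, 2.71], [-2.7, 2.7]. Speed limits (rad/s): [2.57, 2.57, 3.14, 3.14, 3.14, 3.14].

## Interface

Orientations are given as a unit quaternion [w, x, y, z].
In Python, from rig import get_state, get_image, calibration, sign_off gives the robot as it stands. The module is installed in compiled form; this text tells all that it offers.
- The arm moves only by the tool drive_tool, never from a script. Its argument "targets" is one flat list of numbers, 7 for each row, row after row: the turn, a rotation vector about the tool's x, y, z in degrees, then the shift along the tool's x, y, z in mm, then the opening, from 0 (shut) to 1 (fully open). In form: [wx, wy, wz, tx, ty, tz, fingers, wx, wy, wz, tx, ty, tz, fingers, ...]. A call has 1 to 12 rows; each row shifts and turns the commanded pose from where the row before left it, along the tool's axes as they then stand; what a row does not reach is not made up. A row lasts 1/8 s, in which the tool goes at most 62.5 mm and 10.7 degrees, less where a joint would pass 70% of its speed; a pose out of reach is approached as far as the arm can. A call is refused whole if a number of a shift passes 62.5 or a number of a turn 10.7, either way. A call with a gripper value outside its range is refused whole. The fingers move at their own pace and stop on an object; "grip_force" is the grip in N (left out, the last holds). Time passes only in rows, so rows that do not move let the fingers close. It gives the time, the measured TCP pose, the force and the opening at its end, in the units of the state.
- get_state(): the state, without advancing time (a new reading comes with each control period).
- get_image(name): name is "side" or "top" or "wrist"; returns the picture (480x640x3 uint8, red, green, blue); there is no depth.
- calibration(name): a dict with "mtx" (3x3 intrinsics, pixels), "world_to_cam" (4x4, takes a point from world to camera coordinates); the wrist camera has in their place "hand_eye" (4x4, takes a point from camera to tool coordinates, whose origin is the TCP and whose axes are the flange's). Camera axes: x right, y down, z forward; pixel columns grow to the right and rows downward; lengths in m; the calibration is good to about 2 mm. A picture is of the moment at which its call begins: read the wrist's pose just before it. calibration takes no time and is no camera call.
- sign_off(): hands the job in, once; it reports no verdict.
The state is a dict: "clock": time; "qpos": joint angles; "qd": joint speeds; "effort": joint torques, N m; "position": TCP position; "ee_rot": TCP orientation; "contact_force": force on the tool from outside, world axes, zero at the start; "moment": the same for the moment, N m; "width": finger opening in m.
Only numpy, scipy, OpenCV 4.12 (cv2) and the standard library are available. Lean on these libraries where they do the work, as an engineer would, in place of code of your own. Each camera call takes 0.05 s, during which the arm holds its last target.

## Working session

There is one attempt and no reset: what is moved stays moved. The work goes in short steps, Python scripts to look and compute and a tool call to move; the robot and the scene stay as the last step left them, time stands still between calls to the robot, and variables do not carry over. Pictures are saved under pics/ and viewed, and the job is handed in when it is done.

Besides the shell and the picture viewer there is one more tool, called after "Call:" as name(argument=value, ...) on one line, values as JSON. drive_tool: Moves the arm, as the interface text tells. Its arguments: {"type":"object","properties":{"targets":{"type":"array"},"grip_force":{"type":"number"}},"required":["targets"]}

```bash
mkdir -p pics; python3 - <<'E'
from rig import *
import cv2
s=get_state(); print(s)
for n in("side","top","wrist"):
    cv2.imwrite(f"pics/{n}0.png",get_image(n)[:,:,::-1])
    c=calibration(n); print(n,{k:v.tolist() if hasattr(v,'tolist') else v for k,v in c.items()})
E
```

```text
{'clock': 0.0, 'qpos': array([-1.29500362e+00,  2.76595043e-01,  1.50614568e+00, -8.11121521e-06,
        1.36069971e+00, -1.21004830e-01]), 'qd': array([-0.00217578,  0.00016897, -0.0001281 ,  0.00073758,  0.00067721,
        0.00038657]), 'effort': array([-1.83575685e-03, -4.16775155e+01, -2.45807147e+01, -4.54766623e-04,
        1.11014169e-02,  8.20174733e-06]), 'position': array([ 0.22204753, -0.52976205,  0.20353473]), 'ee_rot': array([-9.20819495e-04,  9.80382851e-01,  1.97100510e-01, -7.53860277e-05]), 'contact_force': array([-0.08782596, -0.00257019, -0.34525804]), 'moment': array([ 0.05854545, -0.01717911, -0.01480394]), 'width': 0.08515388311898762}
side {'mtx': [[577.072530192785, 0.0, 309.4305764289483], [0.0, 577.072530192785, 225.18805083831785], [0.0, 0.0, 1.0]], 'world_to_cam': [[0.9615495344706095, -0.2745014895800951, 0.008451329934590187, -0.5884657538414091], [-0.18435207877920795, -0.6679637740997494, -0.7209984102203026, 0.2262774013107374], [0.20356031982962458, 0.691717665459491, -0.6928851762609248, 0.7675271588784822], [0.0, 0.0, 0.0, 1.0]]}
top {'mtx': [[472.8419874900951, 0.0, 321.25992264991083], [0.0, 472.8419874900951, 244.1063842206007], [0.0, 0.0, 1.0]], 'world_to_cam': [[0.0227789554436511, -0.9991527316166213, 0.034277369968249455, 0.0001628791678374563], [-0.9824303834562595, -0.02872401823912669, -0.18440572778030787, 0.6626475612907261], [0.18523407043760295, -0.02947455986511772, -0.9822523043851179, 0.6739372551351497], [0.0, 0.0, 0.0, 1.0]]}
wrist {'mtx': [[431.09696098529787, 0.0, 313.01973331021935], [0.0, 431.09696098529787, 231.27778000478386], [0.0, 0.0, 1.0]], 'hand_eye': [[0.001020634464527077, -0.9612819900485778, -0.2755646819052393, 0.07041806066519546], [0.9999985026662197, 0.0013662156122261802, -0.0010621300387113695, 0.00020180933626834374], [0.0013974872478998664, -0.27556318524640905, 0.9612819450953216, -0.1696339407148416], [0.0, 0.0, 0.0, 1.0]]}
```

View pics/side0.png

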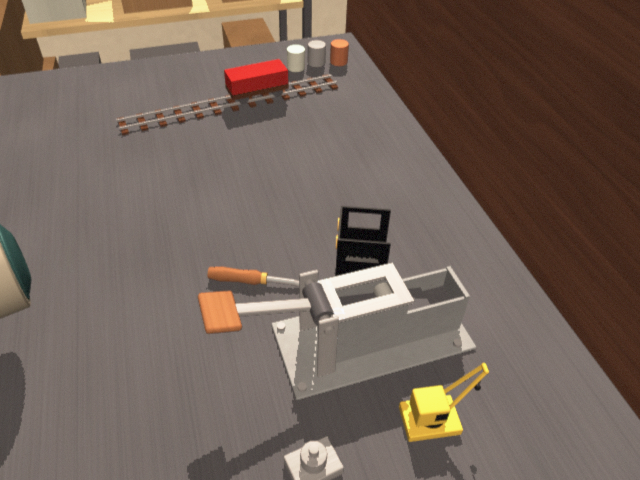

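View pics/top0.png

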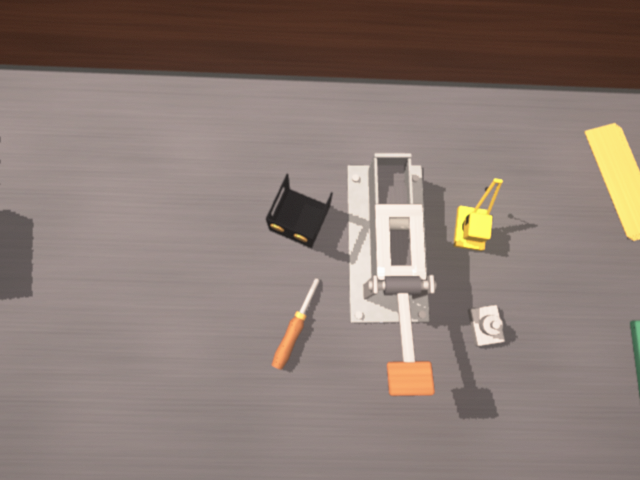

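View pics/wrist0.png

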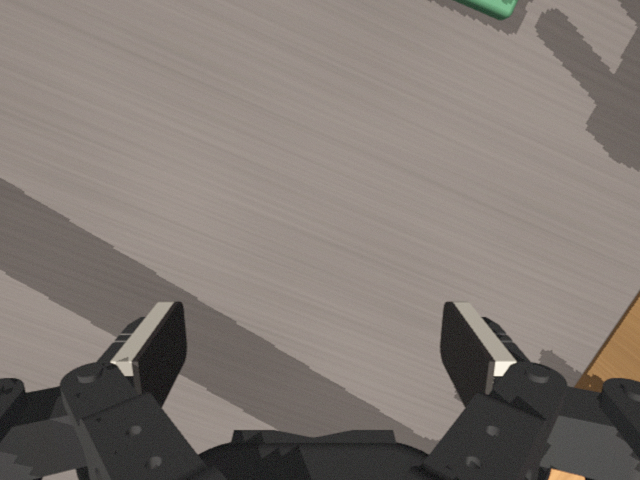

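```bash
cat > h.py <<'E'
import numpy as np,cv2
from rig import calibration
C={n:calibration(n) for n in("side","top")}
def ray(n,p):
    c=C[n];T=c["world_to_cam"];R=T[:3,:3];o=-R.T@T[:3,3]
    d=R.T@np.linalg.solve(c["mtx"],[p[0],p[1],1.]);return o,d/np.linalg.norm(d)
def plane(n,p,z):
    o,d=ray(n,p);return o+d*(z-o[2])/d[2]
def tri(ps,pt):
    P=[np.array(C[n]["mtx"])@np.array(C[n]["world_to_cam"])[:3] for n in("side","top")]
    X=cv2.triangulatePoints(P[0],P[1],np.array(ps,float).reshape(2,1),np.array(pt,float).reshape(2,1)).ravel();return X[:3]/X[3]
def proj(n,X):
    v=C[n]["world_to_cam"][:3,:3]@np.array(X)+C[n]["world_to_cam"][:3,3];v=C[n]["mtx"]@v;return v[:2]/v[2]
E
python3 - <<'E'
from h import *
for n in("side","top"):
    print(n,"cam",ray(n,(0,0))[0])
    im=cv2.imread(f"pics/{n}0.png");h=cv2.cvtColor(im,cv2.COLOR_BGR2HSV)
    m=cv2.inRange(h,(5,140,80),(16,255,255))
    N,l,st,ce=cv2.connectedComponentsWithStats(m)
    for i in range(1,N):
        if st[i,4]>300:
            cn=cv2.findContours((l==i).astype(np.uint8),0,2)[0][0]
            print(st[i],ce[i],cv2.minAreaRect(cn),cv2.approxPolyDP(cn,4,True).reshape(-1,2).tolist())
im=cv2.imread("pics/side0.png")[250:400,180:480];cv2.imwrite("pics/sc.png",cv2.resize(im,None,fx=2.6,fy=2.6,interpolation=2))
im=cv2.imread("pics/top0.png")[145:405,330:450];cv2.imwrite("pics/tc.png",cv2.resize(im,None,fx=2.3,fy=2.3,interpolation=2))
E
```

```text
side cam [ 0.45131561 -0.54130171  0.69992716]
[331  40  17  26 391] [338.66751918  52.29923274] ((339.0, 52.5), (25.0, 16.0), 90.0) [[335, 40], [331, 62], [342, 65], [347, 43]]
[208 267  58  17 674] [234.8620178  274.75519288] ((236.653076171875, 274.9180603027344), (57.794517517089844, 13.517494201660156), 5.5275397300720215) [[208, 271], [209, 277], [265, 282], [256, 270]]
[ 198  291   44   42 1400] [218.97714286 311.59142857] ((219.36557006835938, 311.1786804199219), (43.80377197265625, 35.78739547729492), 76.75948333740234) [[230, 291], [199, 294], [207, 332], [240, 328]]
top cam [0.52616525 0.03906065 0.78416684]
[272 316  34  52 588] [287.3877551  342.67006803] ((288.3995056152344, 340.2810363769531), (12.619833946228027, 58.06255340576172), 25.114835739135742) [[305, 316], [291, 320], [273, 365], [282, 366]]
[ 387  362   47   33 1420] [410.01126761 378.33591549] ((410.0, 378.0), (32.0, 46.0), 90.0) [[388, 363], [391, 394], [433, 392], [429, 362]]
```

View pics/sc.png

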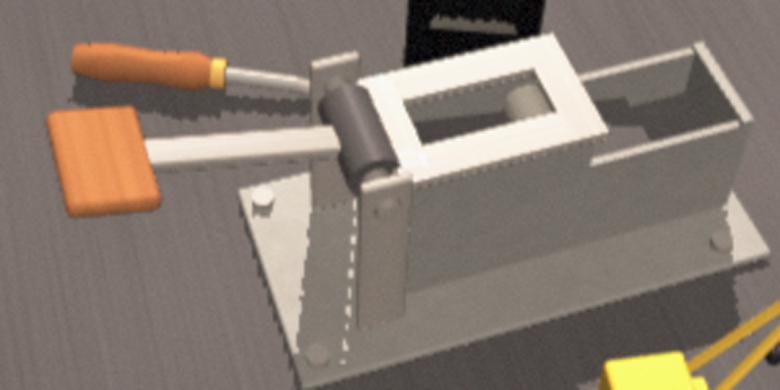

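View pics/tc.png

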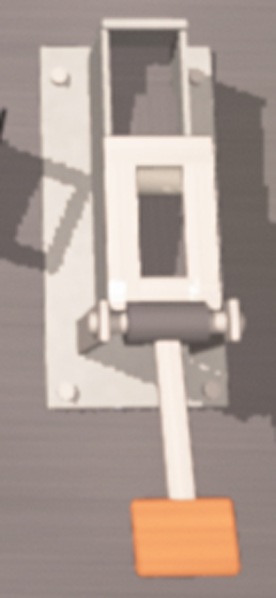

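```bash
python3 - <<'E'
from h import *
P=[]
for s,t in [((230,291),(388,363)),((199,294),(391,394)),((207,332),(433,392)),((240,328),(429,362)),((219,311),(410,378))]:
    X=tri(s,t);P.append(X);print(X.round(4),(proj("side",X)-s).round(1),(proj("top",X)-t).round(1))
for a,b in((0,1),(1,2),(2,3),(3,0)):print(np.linalg.norm(P[a]-P[b]).round(4))
print("mean",np.mean(P[:4],0))
for X in P[:4]: pass
print("pad on plane .147",plane("side",(219,310.5),.147),plane("top",(410,377.5),.147))
f=lambda p:(p[0]/2.3+330,p[1]/2.3+145)
B=[plane("top",f(p),.01) for p in((40,47),(212,47),(225,406),(47,407))]
for b in B:print("base",b.round(4))
print("len",[np.linalg.norm(B[i]-B[(i+1)%4]).round(4) for i in range(4)])
g=lambda p:(p[0]/2.6+180,p[1]/2.6+250)
S=[plane("side",g(p),.01) for p in((768,252),(303,385),(240,188))]
for b in S:print("sidebase",b.round(4))
E
```

```text
[ 0.4882 -0.0722  0.1423] [ 0.7 -0.1] [-0.1  1. ]
[ 0.4502 -0.0744  0.1515] [ 0.5 -0. ] [-0.1  0.7]
[ 0.452  -0.13    0.1475] [ 1.3 -0.1] [-0.2  1.7]
[ 0.49   -0.1279  0.1384] [ 1.  -0.1] [-0.2  1.3]
[ 0.4698 -0.1009  0.1442] [ 0.7 -0. ] [-0.1  0.9]
0.0391
0.0558
0.0391
0.0559
mean [ 0.4701164  -0.10112422  0.14493338]
pad on plane .147 [ 0.46900969 -0.10217372  0.147     ] [ 0.47183366 -0.10047599  0.147     ]
base [ 0.8114 -0.0261  0.01  ]
base [ 0.816 -0.156  0.01 ]
base [ 0.5489 -0.1608  0.01  ]
base [ 0.5452 -0.0344  0.01  ]
len [np.float64(0.13), np.float64(0.2672), np.float64(0.1265), np.float64(0.2663)]
sidebase [ 0.8126 -0.1549  0.01  ]
sidebase [ 0.5476 -0.1636  0.01  ]
sidebase [ 0.545  -0.0358  0.01  ]
```

Call:
drive_tool(targets=[0,0,10.6,0,0,0,0,0,0,10.6,0,0,0,0,0,0,0,26,-42,0,0,0,0,0,26,-42,0,0,0,0,0,26,-42,0,0,0,0,0,26,-42,0,0,0,0,0,26,-42,0,0,0,0,0,26,-42,0,0,0,0,0,26,-42,0,0,0,0,0,26,-42,0,0,0,0,0,26,-42,0,0,0,0,0,25,-42,0,0], grip_force=30)

```text
clock: 1.65
position: [0.4704, -0.1021, 0.2043]
ee_rot: [0.0, 1.0, 0.013, 0.0]
contact_force: [0.6, 0.1, 0.3]
width: 0.0001
```

```bash
python3 - <<'E'
from rig import *
import cv2,numpy as np
s=get_state(); print(s['position'],s['contact_force'],s['width'])
a=get_image("side")[:,:,::-1];b=get_image("top")[:,:,::-1]
f=lambda i:cv2.resize(i[150:430,150:500],(400,320))
cv2.imwrite("pics/p1.png",np.hstack([f(a),cv2.resize(b[130:410,230:580],(400,320))]))
E
```

```text
[ 0.47040669 -0.10205705  0.20427473] [0.637663   0.12235683 0.28331256] 0.00013997768554070998
```

View pics/p1.png

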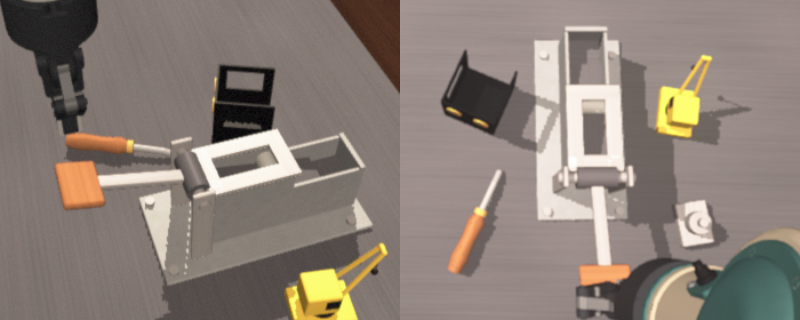

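Call:
drive_tool(targets=[0,0,0,0,0,12,0,0,0,0,0,0,12,0,0,0,0,0,0,12,0,0,0,0,0,0,8,0,0,0,0,0,0,4,0,0,0,0,0,0,2,0,0,0,0,0,0,2,0])

```text
clock: 2.62
position: [0.4702, -0.1037, 0.1526]
ee_rot: [0.0, 1.0, 0.013, 0.0]
contact_force: [-0.1, -0.3, 0.9]
width: 0.0001
```

```bash
python3 - <<'E'
from rig import *
from h import *
s=get_state(); print(s['position'],s['contact_force'],proj("side",s['position']))
a=get_image("side")[:,:,::-1]
cv2.imwrite("pics/p2.png",cv2.resize(a[200:380,150:390],(800,600)))
E
```

```text
[ 0.47017246 -0.10371703  0.15260119] [-0.11337135 -0.29513486  0.89074265] [219.71584427 308.37488363]
```

View pics/p2.png

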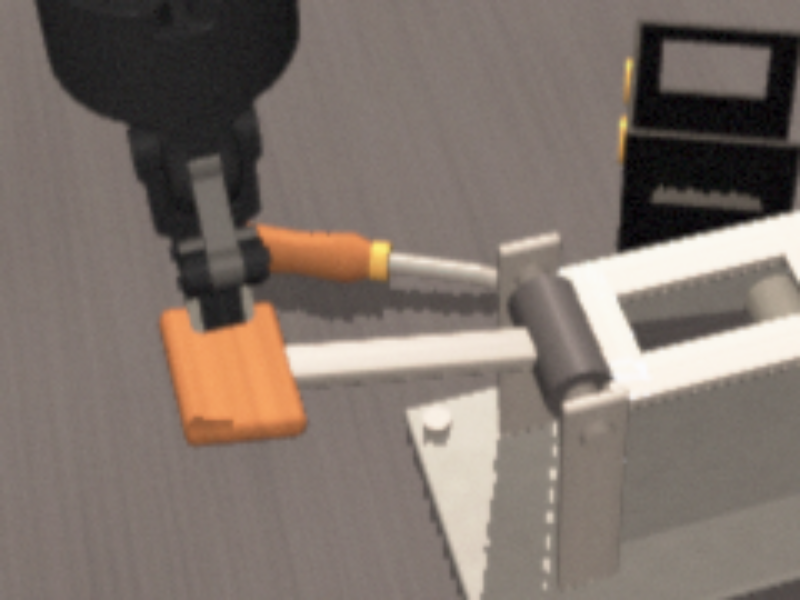

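```bash
python3 - <<'E'
from rig import *
from h import *
a=get_image("wrist")[:,:,::-1];b=get_image("top")[:,:,::-1]
cv2.imwrite("pics/p3.png",a)
cv2.imwrite("pics/p3t.png",cv2.resize(b[330:450,330:490],(800,600)))
c=calibration("wrist");T=np.linalg.inv(c["hand_eye"]);v=c["mtx"]@T[:3,3];print("tcp in wrist",v[:2]/v[2]);s=get_state();print(proj("top",s['position']),s['contact_force'])
E
```

```text
tcp in wrist [313.24871233 280.64434491]
[413.30599132 379.40631003] [-0.41303293  0.58176668 -0.34392812]
```

View pics/p3.png

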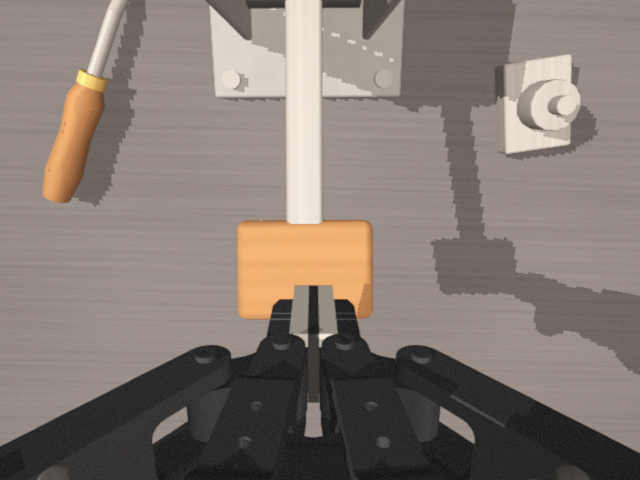

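View pics/p3t.png

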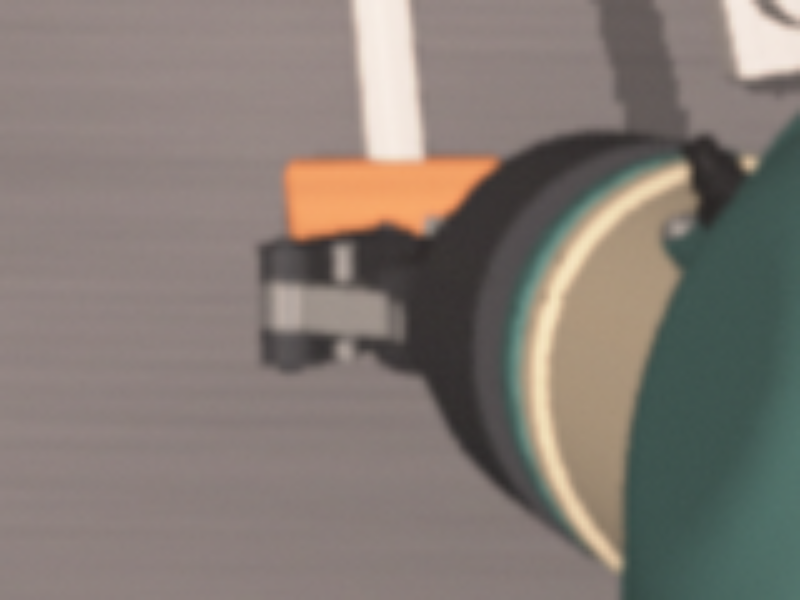

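```bash
python3 - <<'E'
from rig import *
from h import *
from scipy.spatial.transform import Rotation as Rn
s=get_state();q=s['ee_rot'];R=Rn.from_quat([q[1],q[2],q[3],q[0]]).as_matrix()
c=calibration("wrist");H=c["hand_eye"]
im=cv2.imread("pics/p3.png");h=cv2.cvtColor(im,cv2.COLOR_BGR2HSV)
def wp(p,z):
    d=R@(H[:3,:3]@np.linalg.solve(c["mtx"],[p[0],p[1],1.]));o=s['position']+R@H[:3,3];return o+d*(z-o[2])/d[2]
for p,z in(((238,221),.1416),((372,221),.1416),((240,318),.1524),((372,318),.1524)):print(wp(p,z).round(4))
# base near corners, bolts
for p in((216,97),(402,97)):print("base",wp(p,.01).round(4))
E
```

```text
[ 0.4923 -0.0703  0.1416]
[ 0.4939 -0.1283  0.1416]
[ 0.4516 -0.0722  0.1524]
[ 0.4532 -0.1296  0.1524]
base [ 0.5455 -0.034   0.01  ]
base [ 0.5491 -0.1626  0.01  ]
```

Call:
drive_tool(targets=[0,0,0,2.5,-3.5,-2,0,0,0,0,0,0,2,0,0,0,0,0,0,2,0,0,0,0,0,0,2,0,0,0,0,0,0,2,0,0,0,0,0,0,2,0,0,0,0,0,0,2,0,0,0,0,0,0,2,0])

```text
clock: 3.78
position: [0.4723, -0.1, 0.1402]
ee_rot: [0.0, 1.0, 0.013, -0.0]
contact_force: [0.2, 0.3, -0.2]
width: 0.0002
```

```bash
python3 - <<'E'
from rig import *
from h import *
s=get_state(); print(s['position'],s['contact_force'],proj("side",s['position']))
a=get_image("side")[:,:,::-1]
cv2.imwrite("pics/p4.png",cv2.resize(a[200:380,150:390],(800,600)))
E
```

```text
[ 0.47227353 -0.10002142  0.14024026] [ 0.21383441  0.25292883 -0.16374949] [221.94763976 312.00922461]
```

View pics/p4.png

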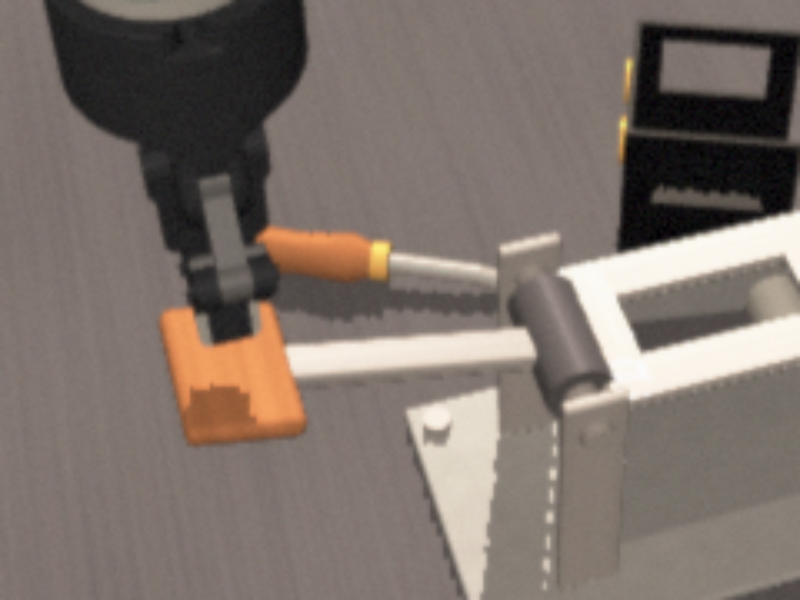

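Call:
drive_tool(targets=[0,0,0,0,0,2,0,0,0,0,0,0,2,0,0,0,0,0,0,2,0,0,0,0,0,0,2,0,0,0,0,0,0,2,0])

```text
clock: 4.45
position: [0.4723, -0.1, 0.1303]
ee_rot: [0.0, 1.0, 0.013, 0.0]
contact_force: [-0.1, -0.3, 0.0]
width: 0.0
```

```bash
python3 - <<'E'
from rig import *
from h import *
s=get_state(); print(s['position'],s['contact_force'],proj("side",s['position']))
a=get_image("side")[:,:,::-1]
cv2.imwrite("pics/p5.png",cv2.resize(a[200:380,150:390],(800,600)))
E
```

```text
[ 0.47228676 -0.10000331  0.13025286] [-0.07837371 -0.28091662  0.02311119] [222.74635538 317.04288998]
```

View pics/p5.png

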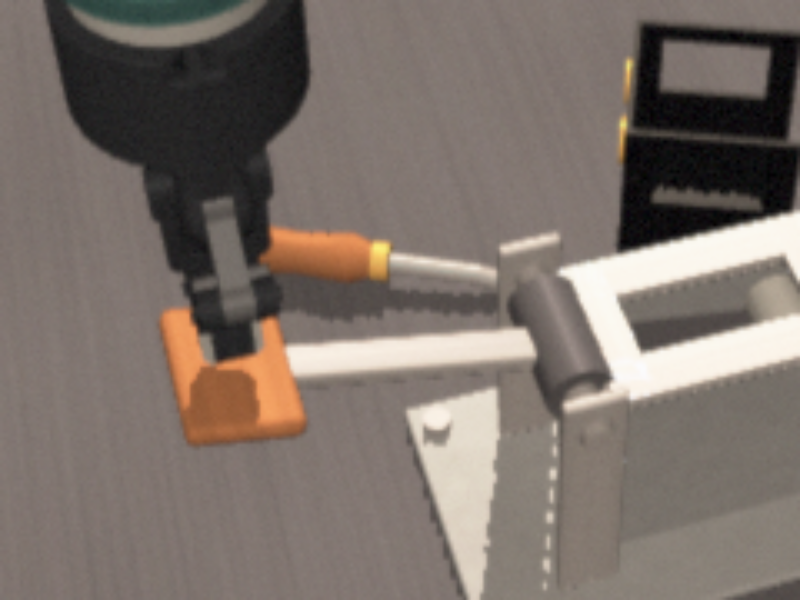

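Call:
drive_tool(targets=[0,0,0,0,0,2,0,0,0,0,0,0,2,0,0,0,0,0,0,2,0,0,0,0,0,0,2,0,0,0,0,0,0,2,0])

```text
clock: 5.12
position: [0.472, -0.1, 0.1205]
ee_rot: [0.0, 1.0, 0.013, -0.0]
contact_force: [-2.1, -0.8, 2.4]
width: 0.0
```

```bash
python3 - <<'E'
from rig import *
from h import *
s=get_state(); print(s['position'],s['contact_force'],s['moment'])
a=get_image("side")[:,:,::-1]
cv2.imwrite("pics/p6.png",cv2.resize(a[200:380,150:390],(800,600)))
E
```

```text
[ 0.47198201 -0.10002411  0.12045869] [-2.06027371 -0.80072924  2.36683086] [ 7.50551254e-02  2.41469422e-01 -1.09849465e-04]
```

View pics/p6.png

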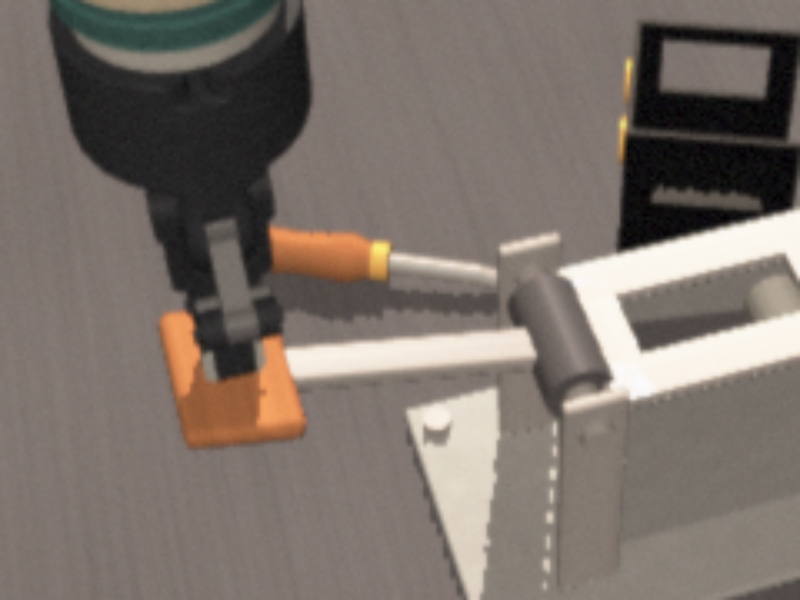

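Call:
drive_tool(targets=[0,0,0,0,0,3,0,0,0,0,0,0,3,0,0,0,0,0,0,3,0,0,0,0,0,0,3,0,0,0,0,0,0,3,0,0,0,0,0,0,3,0,0,0,0,0,0,3,0,0,0,0,0,0,3,0,0,0,0,0,0,3,0,0,0,0,0,0,3,0,0,0,0,0,0,3,0,0,0,0,0,0,3,0])

```text
clock: 6.68
position: [0.4721, -0.1, 0.0842]
ee_rot: [0.0, 1.0, 0.013, -0.0]
contact_force: [-3.1, -0.9, 2.1]
width: -0.0001
```

```bash
python3 - <<'E'
from rig import *
from h import *
s=get_state(); print(s['position'],s['contact_force'],s['moment'])
a=get_image("side")[:,:,::-1]
cv2.imwrite("pics/p7.png",cv2.resize(a[200:422,180:476],(800,600)))
E
```

```text
[ 0.47213087 -0.09999552  0.08416453] [-3.06011096 -0.87944379  2.12162669] [0.03818849 0.34174122 0.00636591]
```

View pics/p7.png

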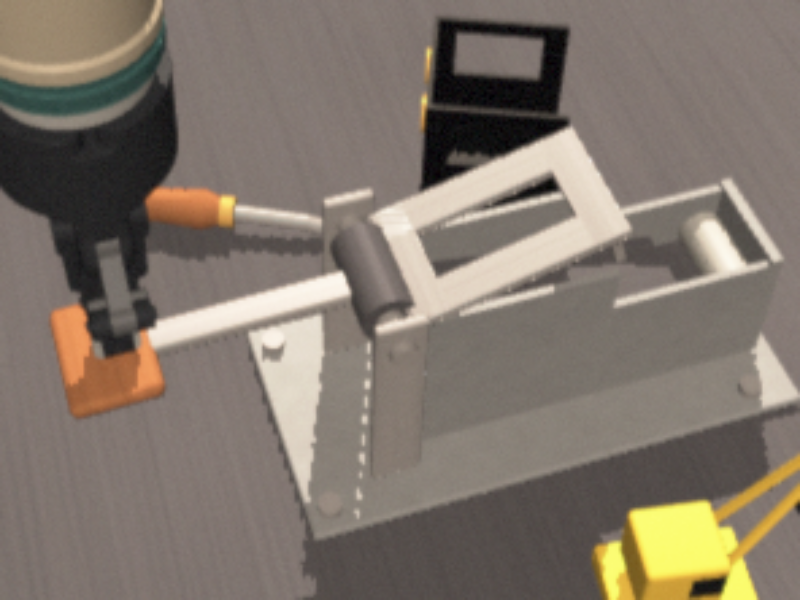

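Call:
drive_tool(targets=[0,0,0,0,0,2.5,0,0,0,0,0,0,2.5,0,0,0,0,0,0,2.5,0,0,0,0,0,0,2.5,0,0,0,0,0,0,2.5,0,0,0,0,0,0,2,0,0,0,0,0,0,2,0,0,0,0,0,0,1,0])

```text
clock: 7.72
position: [0.4732, -0.1001, 0.067]
ee_rot: [0.0, 1.0, 0.013, 0.001]
contact_force: [1.3, 1.2, 2.9]
width: 0.0001
```

Call:
drive_tool(targets=[0,0,0,0,0,1,0,0,0,0,0,0,1,0,0,0,0,0,0,1,0])

```text
clock: 8.1
position: [0.4726, -0.1003, 0.064]
ee_rot: [0.0, 1.0, 0.013, 0.0]
contact_force: [1.2, 0.4, 3.1]
width: -0.0001
```

```bash
python3 - <<'E'
from rig import *
from h import *
s=get_state(); print(s['position'],s['contact_force'],s['moment'])
a=get_image("side")[:,:,::-1]
cv2.imwrite("pics/p8.png",cv2.resize(a[200:422,180:476],(800,600)))
E
```

```text
[ 0.47260397 -0.10026414  0.06397529] [1.17347522 0.39697339 3.13253582] [-0.0120213  -0.23489091 -0.00851682]
```

View pics/p8.png

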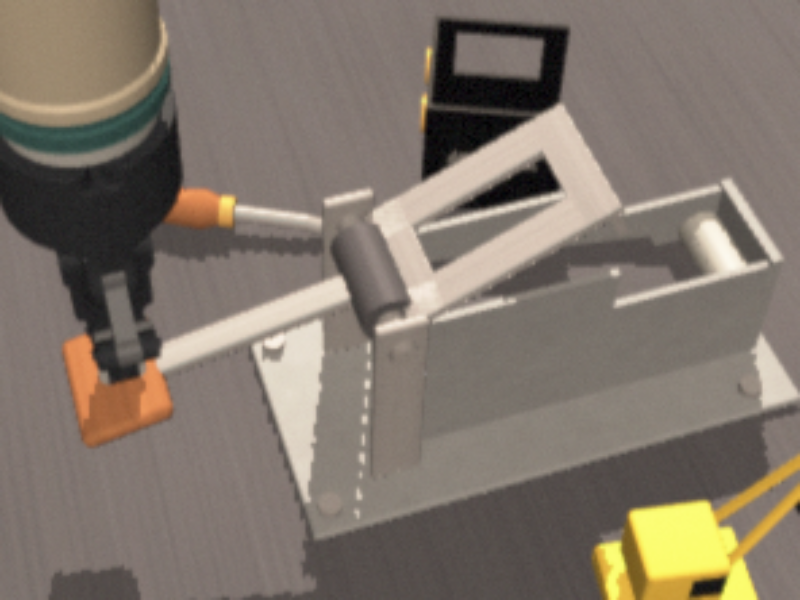

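Not yet at the stop (force still about 3 N). Continuing in 1 mm steps.

Call:
drive_tool(targets=[0,0,0,0,0,1,0,0,0,0,0,0,1,0])

```text
clock: 8.4
position: [0.4724, -0.1002, 0.0619]
ee_rot: [0.0, 1.0, 0.013, 0.0]
contact_force: [0.7, 0.1, 2.9]
width: -0.0002
```

Call:
drive_tool(targets=[0,0,0,0,0,1,0,0,0,0,0,0,1,0])

```text
clock: 8.65
position: [0.4722, -0.1001, 0.0598]
ee_rot: [0.0, 1.0, 0.013, -0.0]
contact_force: [0.5, -0.2, 1.9]
width: -0.0003
```

Call:
drive_tool(targets=[0,0,0,0,0,1,0,0,0,0,0,0,0,0])

```text
clock: 8.9
position: [0.4721, -0.1, 0.0588]
ee_rot: [0.0, 1.0, 0.013, -0.0]
contact_force: [0.7, -1.4, 2.2]
width: 0.0002
```

Call:
drive_tool(targets=[0,0,0,0,0,1,0,0,0,0,0,0,0,0])

```text
clock: 9.15
position: [0.4723, -0.1, 0.0582]
ee_rot: [0.0, 1.0, 0.013, 0.0]
contact_force: [0.3, -0.6, 5.0]
width: 0.0001
```

```bash
python3 - <<'E'
from rig import *
from h import *
s=get_state(); print(s['position'],s['contact_force'],s['moment'])
a=get_image("side")[:,:,::-1]
cv2.imwrite("pics/p9.png",cv2.resize(a[200:422,180:476],(800,600)))
E
```

```text
[ 0.47226474 -0.10001339  0.05820154] [ 0.2862114  -0.6368071   5.01062177] [ 0.02297896 -0.11315621  0.07561426]
```

View pics/p9.png

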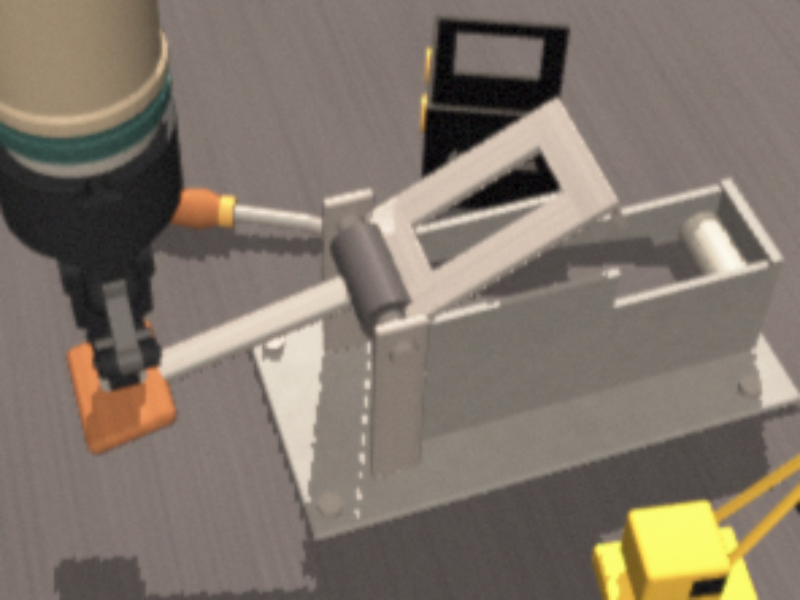

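Call:
drive_tool(targets=[0,0,0,0,0,1,0,0,0,0,0,0,0,0,0,0,0,0,0,0,0])

```text
clock: 9.57
position: [0.4723, -0.1, 0.0579]
ee_rot: [0.0, 1.0, 0.013, 0.0]
contact_force: [-1.3, 0.3, 10.3]
width: -0.0
```

Call:
drive_tool(targets=[0,0,0,0,0,0,0,0,0,0,0,0,0,0,0,0,0,0,0,-1,0,0,0,0,0,0,-1,0,0,0,0,0,0,-2,0,0,0,0,0,0,-2,0,0,0,0,0,0,-2,0,0,0,0,0,0,-2,0,0,0,0,0,0,-2,0,0,0,0,0,0,-2,0,0,0,0,0,0,-2,0,0,0,0,0,0,-2,0])

```text
clock: 11.08
position: [0.4722, -0.0998, 0.075]
ee_rot: [-0.0, 1.0, 0.013, -0.0]
contact_force: [-2.6, 0.2, 2.0]
width: -0.0001
```

Call:
drive_tool(targets=[0,0,0,0,0,-2,0,0,0,0,0,0,-2,0,0,0,0,0,0,-2,0,0,0,0,0,0,-2,0,0,0,0,0,0,-2,0,0,0,0,0,0,-2,0,0,0,0,0,0,-2,0,0,0,0,0,0,-2,0,0,0,0,0,0,-2,0,0,0,0,0,0,-2,0,0,0,0,0,0,-2,0,0,0,0,0,0,-2,0])

```text
clock: 12.58
position: [0.4732, -0.1002, 0.0993]
ee_rot: [0.0, 1.0, 0.013, 0.001]
contact_force: [1.9, 0.6, 1.6]
width: 0.0003
```

```bash
python3 - <<'E'
from rig import *
from h import *
s=get_state(); print(s['position'],s['contact_force'],s['moment'])
a=get_image("side")[:,:,::-1]
cv2.imwrite("pics/p10.png",cv2.resize(a[200:422,180:476],(800,600)))
E
```

```text
[ 0.47316758 -0.10018256  0.0992621 ] [1.89857336 0.5571213  1.62767743] [ 0.16552728 -0.26864408 -0.01430321]
```

View pics/p10.png

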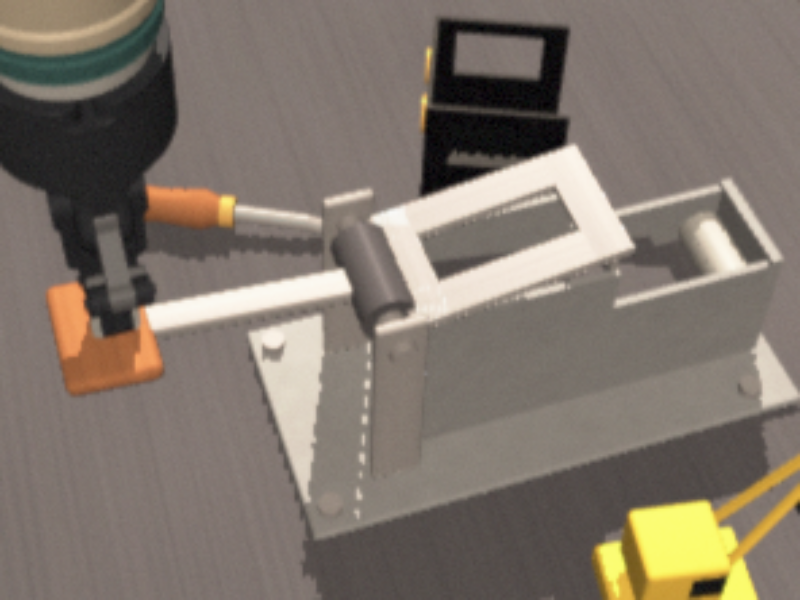

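Call:
drive_tool(targets=[0,0,0,0,0,-2,0,0,0,0,0,0,-2,0,0,0,0,0,0,-2,0,0,0,0,0,0,-2,0,0,0,0,0,0,-1.5,0,0,0,0,0,0,-1.5,0,0,0,0,0,0,-1,0,0,0,0,0,0,-1,0,0,0,0,0,0,-1,0,0,0,0,0,0,-1,0,0,0,0,0,0,-1,0,0,0,0,0,0,-1,0])

```text
clock: 14.12
position: [0.4723, -0.0999, 0.1159]
ee_rot: [-0.0, 1.0, 0.013, -0.0]
contact_force: [3.5, -0.2, 0.8]
width: 0.0002
```

Call:
drive_tool(targets=[0,0,0,0,0,-0.8,0,0,0,0,0,0,-0.8,0,0,0,0,0,0,-0.8,0,0,0,0,0,0,-0.8,0,0,0,0,0,0,-0.8,0,0,0,0,0,0,-0.8,0,0,0,0,0,0,-0.8,0,0,0,0,0,0,-0.8,0,0,0,0,0,0,-0.8,0,0,0,0,0,0,-0.8,0,0,0,0,0,0,-0.8,0,0,0,0,0,0,-0.8,0])

```text
clock: 15.62
position: [0.472, -0.1, 0.1254]
ee_rot: [-0.0, 1.0, 0.013, -0.0]
contact_force: [-1.2, -0.5, 0.2]
width: -0.0001
```

```bash
python3 - <<'E'
from rig import *
from h import *
s=get_state(); print(s['clock'],s['position'],s['contact_force'],s['moment'])
a=get_image("side")[:,:,::-1]
cv2.imwrite("pics/p11.png",cv2.resize(a[200:422,180:476],(800,600)))
E
```

```text
15.625 [ 0.47204535 -0.09995868  0.12543334] [-1.24840326 -0.47294808  0.23352365] [-0.00603226  0.03313506  0.01670924]
```

View pics/p11.png

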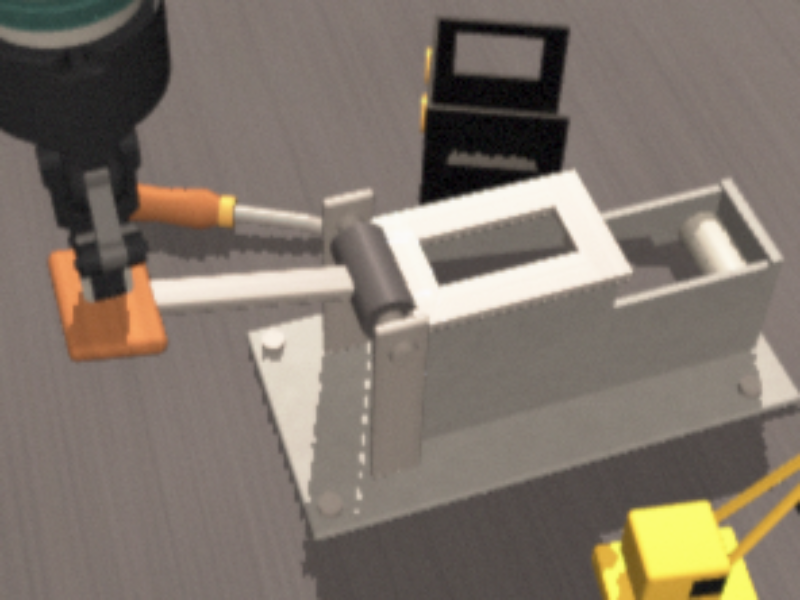

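Lid looks shut (lever back near its rest pose, the shadow close to the tip). A few more slow steps, then retreat.

Call:
drive_tool(targets=[0,0,0,0,0,-0.8,0,0,0,0,0,0,-0.8,0,0,0,0,0,0,-0.8,0,0,0,0,0,0,-0.8,0,0,0,0,0,0,-2,0,0,0,0,0,0,-5,0,0,0,0,0,0,-15,0,0,0,0,0,0,-20,0,0,0,0,0,0,-20,0,0,0,0,0,0,-20,0])

```text
clock: 16.92
position: [0.4726, -0.1001, 0.2125]
ee_rot: [0.0, 1.0, 0.013, 0.001]
contact_force: [0.2, 0.3, -0.0]
width: 0.0
```

Call:
drive_tool(targets=[0,0,0,-30,30,0,0,0,0,0,-30,30,0,0,0,0,0,-30,30,0,0,0,0,0,-30,30,0,0,0,0,0,0,0,0,0,0,0,0,0,0,0,0])

```text
clock: 17.68
position: [0.3561, -0.2231, 0.2114]
ee_rot: [0.0, 1.0, 0.013, 0.001]
contact_force: [0.1, 0.9, -0.3]
width: -0.0
```

```bash
python3 - <<'E'
from rig import *
from h import *
s=get_state(); print(s['clock'],s['position'],s['contact_force'])
P={}
for n in("side","top"):
    a=get_image(n)[:,:,::-1];P[n]=a
    cv2.imwrite(f"pics/end_{n}.png",a)
    b=cv2.imread(f"pics/{n}0.png")
    h=lambda i:cv2.inRange(cv2.cvtColor(i,cv2.COLOR_BGR2HSV),(5,140,80),(16,255,255))
    for i in(a,b):
        N,l,st,ce=cv2.connectedComponentsWithStats(h(i));print(n,[(ce[k].round(1).tolist(),int(st[k,4])) for k in range(1,N) if st[k,4]>300])
    # lid/bystander diff
    d=cv2.absdiff(a,b).max(2)>40; cv2.imwrite(f"pics/diff_{n}.png",(d*255).astype(np.uint8))
cv2.imwrite("pics/end.png",np.vstack([np.hstack([cv2.resize(P[n],(400,300)) for n in P]),np.hstack([cv2.resize(cv2.imread(f"pics/diff_{n}.png"),(400,300)) for n in P])]))
E
```

```text
17.675 [ 0.35605414 -0.22307054  0.21142722] [ 0.10510613  0.86679354 -0.25608137]
side [([338.7, 52.4], 387), ([234.8, 274.8], 676), ([219.0, 311.6], 1402)]
side [([338.7, 52.3], 391), ([234.9, 274.8], 674), ([219.0, 311.6], 1400)]
top [([287.4, 342.7], 591), ([410.1, 378.3], 1429)]
top [([287.4, 342.7], 588), ([410.0, 378.3], 1420)]
```

View pics/end.png

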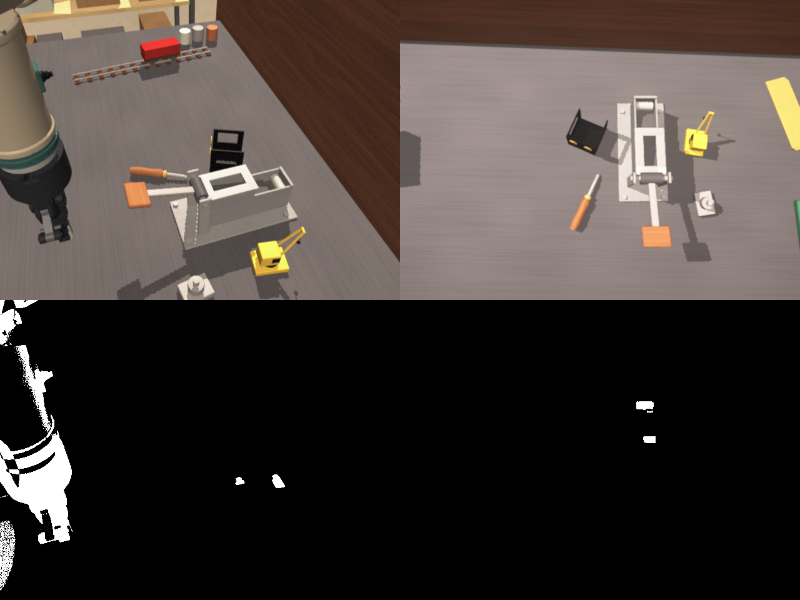

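The only differences from the first pictures are the stack, now in the pocket, and the arm. The pad is back at its rest pixels in both views.

```bash
python3 -c "
from rig import *
print(sign_off())"
```

```text
the job is handed in; nothing more can be done
None
```

I pressed the lever pad down to its firm stop with the shut fingertips, and the stack rolled out into the pocket. I then eased the lever up at about 16 mm/s, and about 6 mm/s for the last stretch, until the lid shut. Finally I backed the arm away and handed the job in at about 17.8 s.

**Last checks:**
- **Stop reached:** the force rose to 10 N while the tool moved only 0.3 mm for a further 1 mm commanded.
- **Lever and lid:** the pad's centre is back within 0.1 px of where it started in both the side and top views.
- **Nothing else moved:** comparing the first and last pictures shows only the stack, now in the pocket, and the arm as changed. The cab, die, crane and burnisher have not moved.
- **No contact:** the force reads about zero (0.9 N at most, which is noise).

**Disagreements:**
- **Fingertip height:** the fingertips met the pad about 25 mm lower on the TCP reading than I expected. I went by the side pictures and the force reading instead.
- **Lid closing:** I did not measure the lid's closing speed directly. I judge it gentle because the lever was still following the slowly rising finger in the mid-way picture, and it was back near rest before I lifted clear.

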